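# Kit the electrode-change tray of a spot welder

### The job

Fill the grey kit tray for the welder's next electrode change: lay the long pointed electrode in the long recess, stand the slim domed cap upright in the round recess, lay the clamp block in the short rectangular recess with its long side along the recess's long side, and slip the collar over the post, each one seated flat on the bottom of its place. Leave the two worn look-alikes, the short square stub and the wide low cap, lying where they are.

Things in the scene. Friction and masses are not known exactly. Their poses are not given: they have to be found in the camera images.
- long_electrode: The long electrode that belongs in the kit: a solid copper bar lying flat, 85 mm long along its x, of 24 x 24 mm square section for the first 60 mm (from x = -42.5 to +17.5 mm), then a round nose tapering to an 8 mm flat tip at x = +42.5 mm. Origin: centre of the 85 mm length, on the underside; z up. About 0.35 kg; it balances about 6 mm behind the origin (towards -x).
- slim_cap: The slim cap electrode that belongs in the kit: a solid copper round, 34 mm diameter and 40 mm high, domed on top (straight side up to 28 mm), standing upright. Origin: centre of the underside; z up. About 0.28 kg.
- clamp_block: The clamp block that belongs in the kit: a copper block 50 mm (x) by 36 mm (y) by 28 mm high with two dark screw heads on top. Origin: centre of the underside; z up. About 0.40 kg.
- collar: The collar that belongs in the kit: a plain copper ring lying flat, 52 mm outside diameter, 32 mm hole, 22 mm high. Origin: on its axis, at the underside; z up. About 0.22 kg.
- square_stub: Look-alike, to be left: a worn-off stub of the long electrode, a plain copper bar without a nose, 46 mm long (x), 24 x 24 mm section. Origin: centre of the underside.
- wide_cap: Look-alike, to be left: a worn, mushroomed cap electrode, a wide, low copper round with a flat top, 54 mm across the top and 27 mm high. Origin: centre of the underside.
- long_insert: Fixed grey plate 122 mm (x, roughly away from the robot) by 76 mm (y), 8 mm thick; one of four, 80 mm apart in a row of changing order, in a low tray (136 x 332 mm, rim 10 mm). Origin: centre of its underside, 4 mm above the bench. It has one long recess, 111 mm (x) by 47 mm (y), 5 mm deep, with a white floor (3 mm above the origin).
- round_insert: Fixed grey plate 122 mm (x, roughly away from the robot) by 76 mm (y), 8 mm thick; one of four, 80 mm apart in a row of changing order, in a low tray (136 x 332 mm, rim 10 mm). Origin: centre of its underside, 4 mm above the bench. It has one round recess in its centre, 57 mm diameter, 5 mm deep, with a white floor (3 mm above the origin).
- block_insert: Fixed grey plate 122 mm (x, roughly away from the robot) by 76 mm (y), 8 mm thick; one of four, 80 mm apart in a row of changing order, in a low tray (136 x 332 mm, rim 10 mm). Origin: centre of its underside, 4 mm above the bench. It has one short rectangular recess in its centre, 73 mm (x) by 59 mm (y), 5 mm deep, with a white floor (3 mm above the origin).
- post_insert: Fixed grey plate 122 mm (x, roughly away from the robot) by 76 mm (y), 8 mm thick; one of four, 80 mm apart in a row of changing order, in a low tray (136 x 332 mm, rim 10 mm). Origin: centre of its underside, 4 mm above the bench. It has no recess (its flat top is 8 mm above the origin) but a steel post in its centre, 14 mm diameter, rising 16 mm above the top (to 24 mm above the origin).
Things that resemble listed ones, but are neither listed nor needed, are in the scene too. What is shaped like the clamp_block but blue is not meant. What is shaped like the round_insert but blue is not meant.

How it is judged (in metres and radians):
At the end, for the whole second after the job is handed in: Each part seated flat (tilt under 6 deg), at rest, in its place: long electrode within 16/14 mm and 20 deg of the long recess, slim cap within 14 mm of the round one, block within 14 mm and 20 deg of the short one, collar around the post. Stub and wide cap within 30 mm of their start (x of long_electrode in the frame of long_insert between -0.016 and 0.016 m and y of long_electrode in the frame of long_insert between -0.014 and 0.014 m and z of long_electrode in the frame of long_insert below 0.006 m and angle between each of long_electrode, slim_cap, clamp_block, collar's own z axis and vertical below 0.1 rad and linear speed of each of long_electrode, slim_cap, clamp_block, collar below 0.01 m/s and angle between the x axis of long_electrode and the x axis of long_insert, either way round below 0.35 rad and horizontal distance between slim_cap and round_insert below 0.014 m and z of slim_cap in the frame of round_insert below 0.006 m and x of clamp_block in the frame of block_insert between -0.014 and 0.014 m and y of clamp_block in the frame of block_insert between -0.014 and 0.014 m and z of clamp_block in the frame of block_insert below 0.006 m and angle between the x axis of clamp_block and the x axis of block_insert, either way round below 0.35 rad and horizontal distance between collar and post_insert below 0.012 m and z of collar in the frame of post_insert below 0.0115 m and distance of each of square_stub, wide_cap from where it was at the start of the episode below 0.03 m); the robot touches nothing.
It fails at once if a look-alike (square stub or wide cap) is moved more than 30 mm from where it started (distance of any of square_stub, wide_cap from where it was at the start of the episode above 0.03 m).
It also fails if it takes over 99 s, if anything falls off the work surface, if the arm or the gripper's body presses on something with over 40 N, if the wrist force passes 120 N, or if a joint passes its speed limit or range.

### The arm

A 6-joint arm with a two-finger parallel gripper is mounted at the origin on the work surface. World frame = base frame: x ahead of the robot, y to its left, z up, the work surface at z = 0. Lengths are in m, angles in degrees, forces in N, time in s.
With the tool pointing down it reaches from about 0.3 to 0.75 m from the base axis. Payload 8.5 kg.
Tool frame: the origin (TCP) lies on the centre line of the jaws, within the pads' length; the fingertips stand 19 mm ahead of it and the grasp point (between the pads) is the TCP (env.tcp_to_tips is the z of the fingertips in the tool frame, in m); z points along the fingers, y is the line along which they close (so a half turn about z gives the same grasp; the last joint's range is limited). The gripper opens to 85 mm and grips with 20 to 120 N. Pads are 22 mm wide; open, the fingers measure 114 mm over their backs; the gripper's body (76 mm by 85 mm) begins 54 mm behind the grasp point. The pads swing forward as they close: fully open they stand 13 mm farther back than shut.
Start: joints at [53.096, 21.807, 74.336, -0, 83.858, -12.336], TCP at [0.229, 0.5, 0.25] pointing down, gripper open.
Joint ranges: [-178.18, 178.18], [-50.72, 133.34], [12.68, 142.11], [-81.47, 261.47], [9.98, 163.14], [-165.26, 165.26]. Speed limits (degrees/s): [136.94, 136.94, 180, 180, 180, 180].

### API

Orientations are given as a 3x3 rotation matrix whose columns are the frame's x, y, z axes.
In Python, from rig import env gives the robot as it stands.
- The arm moves only by the tool servo_tool, never from a script. Its argument "steps" is a list of rows, each an object of numbers: "tx", "ty", "tz": the shift along the world's x, y, z in cm; "yaw": the turn about the world's z in degrees; "claw": the finger opening in cm, from 0 to 8.54. In form: [{"tx": .., "ty": .., "tz": .., "yaw": .., "claw": ..}, ...]. A call has 1 to 20 rows; each row shifts and turns the commanded pose from where the row before left it; what a row does not reach is not made up. A row lasts 1/10 s, in which the tool goes at most 50 mm and 8.59 degrees, less where a joint would pass 70% of its speed; a pose out of reach is approached as far as the arm can. A call with a gripper value outside its range is refused whole. The fingers move at their own pace and stop on an object; "newtons" is the grip in N (left out, the last holds). Time passes only in rows, so rows that do not move let the fingers close. It gives the time, the measured TCP pose, the force, the opening and the grip force at its end, in the units of the state.
- env.observe(): the state, without advancing time (a new reading comes with each control period).
- env.get_image(name): name is "scene" or "side" or "wrist"; returns (picture, depth): 420x560x3 uint8, red, green, blue; 420x560 float32, m along the optical axis (not along the pixel's ray), 0 where there is no reading.
- env.camera_model(name): a dict with "fovy" (degrees; the focal length in pixels is half the picture's height over the tangent of half this angle, whatever the lens; pixels are square), "cx", "cy" (the principal point, pixels), "T" (4x4, takes a point from camera to world coordinates). Camera axes: x right, y down, z forward; pixel columns grow to the right and rows downward; lengths in m; the calibration is good to about 2 mm. A picture is of the moment at which its call begins: read the wrist's pose just before it. camera_model takes no time and is no camera call; for the wrist camera it gives the pose at the moment of the call.
- env.close_job(): hands the job in; it is judged then, once.
The state is a dict: "time_s": time; "q": joint angles; "qvel": joint speeds; "joint_efforts": joint torques, N m; "position": TCP position; "tool_rot": TCP orientation; "ft_force": force on the tool from outside, world axes, zero at the start; "wrist_torque": the same for the moment, N m; "grip_width": finger opening in m; "gripper_force": force on a finger pad.
Only numpy, scipy, OpenCV 4.12 (cv2) and the standard library are available. Lean on these libraries where they do the work, as an engineer would, in place of code of your own. Each camera call takes 0.05 s, during which the arm holds its last target. There are 200 camera calls.

## Working session

There is one attempt and no reset: what is moved stays moved. The work goes in short steps, Python scripts to look and compute and a tool call to move; the robot and the scene stay as the last step left them, time stands still between calls to the robot, and variables do not carry over. Pictures are saved under pics/ and viewed, at most 14 in all, crops included, and the job is handed in when it is done.

Besides the shell and the picture viewer there is one more tool, called after ">>>" as name(argument=value, ...), one argument or row to a line, values as JSON. servo_tool: Moves the arm, as the interface text tells. Its arguments: {"type":"object","properties":{"steps":{"type":"array"},"newtons":{"type":"number"}},"required":["steps"]}

```bash
mkdir -p pics; ls
python3 - <<'E'
from rig import env
import cv2,numpy as np
s=env.observe();print(s['time_s'],s['position'],s['tool_rot'],s['grip_width'],env.tcp_to_tips)
for n in("scene","side"):
    im,d=env.get_image(n);m=env.camera_model(n)
    cv2.imwrite(f"pics/{n}0.png",im[:,:,::-1]);np.savez(f"pics/{n}0.npz",im=im,d=d,f=210/np.tan(np.radians(m['fovy']/2)),cx=m['cx'],cy=m['cy'],T=m['T'])
    print(n,m)
E
```

```text
pics
0.0 [0.22851873 0.49997222 0.24971328] [[-9.09465805e-01  4.15777824e-01 -8.67041248e-04]
 [ 4.15778622e-01  9.09465084e-01 -1.18289061e-03]
 [ 2.96724056e-04 -1.43629578e-03 -9.99998925e-01]] 0.08509877549070541 0.019
scene {'fovy': 52.18144853114059, 'cx': 284.26181482652544, 'cy': 211.8774061569174, 'T': array([[-0.69227082,  0.4123562 , -0.59221911,  1.09604318],
       [ 0.7216165 ,  0.38925814, -0.57249256,  0.50931134],
       [-0.00554475, -0.82367498, -0.56703508,  0.54585625],
       [ 0.        ,  0.        ,  0.        ,  1.        ]])}
side {'fovy': 48.50368738495174, 'cx': 275.26534100844094, 'cy': 206.78903316976687, 'T': array([[ 0.92142969, -0.28464296,  0.26447252,  0.31495498],
       [-0.38827712, -0.6998397 ,  0.59955423, -0.55956048],
       [ 0.01442947, -0.6551357 , -0.75537342,  0.75560747],
       [ 0.        ,  0.        ,  0.        ,  1.        ]])}
```

View pics/scene0.png

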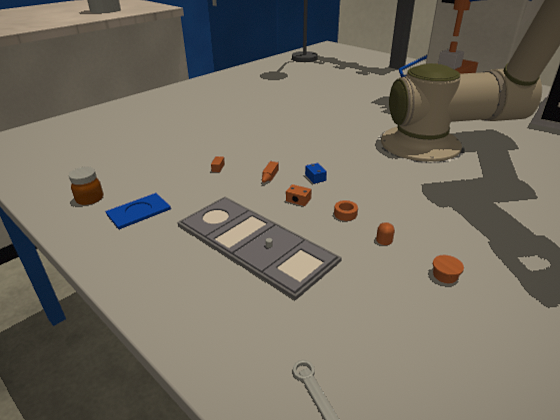

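View pics/side0.png

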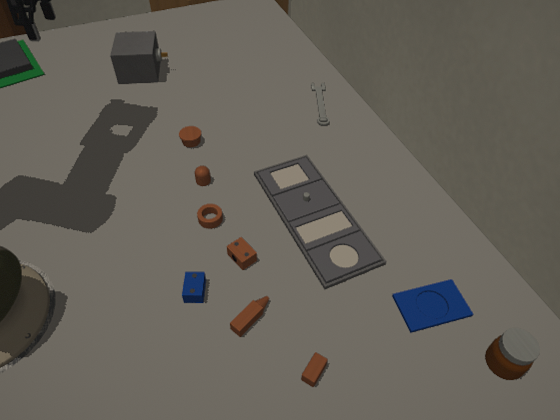

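The side view shows, left to right along the row: wide cap (190,136), slim cap (203,175), collar (210,215), copper clamp block (241,252), blue decoy block (194,286), long pointed electrode (249,315) and square stub (314,369). In the tray are the block recess (289,177), post (306,197), long recess (325,227) and round recess (344,256). The blue plate (432,305) is a decoy. Next I measure them and view an enlarged crop.

```bash
cat > h.py <<'E'
import numpy as np,cv2
def load(n):
    z=np.load(f"pics/{n}.npz");d=z['d'];v,u=np.mgrid[:420,:560]
    P=np.stack([(u-z['cx'])/z['f']*d,(v-z['cy'])/z['f']*d,d],-1)@z['T'][:3,:3].T+z['T'][:3,3]
    return z['im'],d,P
E
python3 - <<'E'
from h import *
for n in("side0","scene0"):
    im,d,P=load(n)
    hsv=cv2.cvtColor(im,cv2.COLOR_RGB2HSV)
    H,S,V=cv2.split(hsv)
    near=(P[...,0]<0.85)&(P[...,0]>.2)&(abs(P[...,1])<.6)&(d>0)
    print(n,"bench z",np.median(P[...,2][near&(S<90)]))
    for name,mask in(("copper",(H<16)&(S>110)&(V>50)&near&(P[...,2]<.1)),("white",(V>165)&(S<90)&near&(P[...,2]<.03))):
        k,L,st,c=cv2.connectedComponentsWithStats(mask.astype(np.uint8),connectivity=4)
        for i in range(1,k):
            if st[i,4]<60: continue
            p=P[L==i];zt=np.percentile(p[:,2],95)
            q=p if name=="white" else p[p[:,2]>zt-.005]
            r=cv2.minAreaRect((q[:,:2]*1000).astype(np.float32))
            print(name,st[i,4],"px",c[i].round(),"zt %.3f"%zt,"rect",np.round(r[0],1),np.round(r[1],1),round(r[2],1),"med",(np.median(q[:,:2],0)*1000).round(1), "allrect",np.round(cv2.minAreaRect((p[:,:2]*1000).astype(np.float32))[0],1))
im,_,_=load("side0")
cv2.imwrite("pics/c1.png",cv2.resize(im[110:400,170:400][:,:,::-1],None,fx=2.06,fy=2.06,interpolation=cv2.INTER_CUBIC))
E
```

```text
side0 bench z 0.0005128011171606772
copper 364 px [190. 136.] zt 0.029 rect [471.6 312.1] [54.  50.1] 69.0 med [471.5 310.9] allrect [471.6 312.1]
copper 251 px [202. 175.] zt 0.040 rect [458.4 169.8] [22.4 28.3] 66.8 med [458.5 168.8] allrect [457.6 168. ]
copper 434 px [210. 216.] zt 0.024 rect [438.9  59.7] [49.1 49.6] 24.5 med [437.8  57.4] allrect [439.7  57.8]
copper 544 px [242. 253.] zt 0.030 rect [467.9 -56.3] [35.9 50.8] 17.2 med [467.6 -57.4] allrect [467.9 -56.7]
copper 673 px [248. 316.] zt 0.026 rect [ 435.4 -185.1] [74.4 24.3] 26.4 med [ 429.6 -188.3] allrect [ 439.5 -183.2]
copper 469 px [506. 361.] zt 0.049 rect [ 785.3 -425.1] [32.2 58.9] 14.9 med [ 777.6 -429. ] allrect [ 785.7 -425.6]
copper 489 px [314. 369.] zt 0.026 rect [ 497.3 -315.4] [44.8 23.9] 34.6 med [ 496.9 -315.8] allrect [ 497.2 -315.6]
scene0 bench z 0.0007423095013872061
copper 167 px [217. 164.] zt 0.026 rect [ 499.  -309.7] [43.2 24.2] 37.8 med [ 501.1 -307.6] allrect [ 501.4 -310.6]
copper 231 px [269. 171.] zt 0.026 rect [ 435.1 -180.8] [70.6 25.5] 25.4 med [ 435.1 -180.3] allrect [ 441.4 -177.8
[... 198 characters left out ...]
.6 -51.2] allrect [469.6 -51.3]
copper 403 px [345. 210.] zt 0.024 rect [440.8  64.2] [47.7 49.7] 16.1 med [444.5  66.3] allrect [441.7  64.6]
copper 330 px [385. 234.] zt 0.040 rect [462.8 179.1] [19.3 27.4] 36.8 med [462.9 179.6] allrect [464.8 179.7]
copper 687 px [447. 268.] zt 0.029 rect [472.7 316.2] [52.5 52.3] 30.6 med [473.9 317. ] allrect [472.7 316.2]
white 254 px [215. 216.] zt 0.009 rect [ 648.9 -132. ] [48.7 54.5] 48.1 med [ 649.9 -132. ] allrect [ 648.9 -132. ]
white 621 px [240. 232.] zt 0.009 rect [648.9 -49.4] [111.4  48. ] 2.0 med [649.5 -51.3] allrect [648.9 -49.4]
white 712 px [300. 265.] zt 0.009 rect [642.  110.8] [73.1 60. ] 2.2 med [641.4 109.4] allrect [642.  110.8]
```

View pics/c1.png

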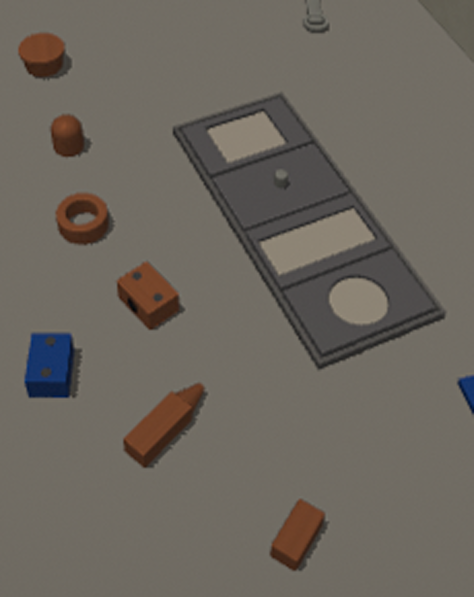

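The crop confirms it: the copper block with two screw heads at crop (148,295) is the clamp block. The blue one at (50,365) is not meant, and neither is the blue plate. The pointed bar at (165,425) is the long electrode, and the plain one at (298,533) is the stub. The slim domed cap is at (67,135), and the wide one at (42,54) stays. I move over the row for a wrist view while refining the target positions.

Run:
```python
from h import *
from rig import env
for n in("side0","scene0"):
    im,d,P=load(n)
    H,S,V=cv2.split(cv2.cvtColor(im,cv2.COLOR_RGB2HSV))
    near=(P[...,0]<0.85)&(P[...,0]>.2)&(abs(P[...,1])<.6)&(d>0)
    for name,mask in(("white",(V>(130 if n=="side0" else 165))&(S<90)&near&(P[...,2]<.03)),("blue",(H>100)&(H<130)&(S>150)&near)):
        k,L,st,c=cv2.connectedComponentsWithStats(mask.astype(np.uint8),connectivity=4)
        for i in range(1,k):
            if st[i,4]<60: continue
            p=P[L==i];r=cv2.minAreaRect((p[:,:2]*1000).astype(np.float32))
            print(n,name,st[i,4],c[i].round(),np.median(p[:,2]).round(4),np.round(r[0],1),np.round(r[1],1),round(r[2],1))
m=env.camera_model("wrist");R=env.observe()['tool_rot'];p=env.observe()['position']
print(m['fovy'],"cam in tool",R.T@(m['T'][:3,3]-p),(R.T@m['T'][:3,:3]).round(2))
```

```text
side0 white 491 [289. 176.] 0.0073 [641.3 107.6] [68.5 54.5] 3.3
side0 white 815 [323. 227.] 0.0075 [648.2 -52.2] [107.   43.3] 2.1
side0 white 464 [344. 256.] 0.0075 [ 651.8 -132.8] [50.8 53. ] 85.7
side0 blue 582 [193. 287.] 0.0277 [362. -95.] [51.  36.4] 67.0
side0 blue 2564 [431. 305.] 0.0078 [ 748.7 -286.8] [ 76.8 122.2] 82.2
scene0 white 254 [215. 216.] 0.0077 [ 648.9 -132. ] [48.7 54.5] 48.1
scene0 white 621 [240. 232.] 0.0076 [648.9 -49.4] [111.4  48. ] 2.0
scene0 white 712 [300. 265.] 0.0078 [642.  110.8] [73.1 60. ] 2.2
scene0 blue 295 [315. 173.] 0.0221 [363.7 -89.2] [51.5 34.7] 66.9
scene0 blue 1151 [137. 210.] 0.0073 [ 750.7 -281.6] [ 79. 121.] 81.8
62.032170923477196 cam in tool [ 0.07502188 -0.00082929 -0.12378132] [[-0.   -0.96 -0.29]
 [ 1.   -0.   -0.  ]
 [ 0.   -0.29  0.96]]
```

>>> servo_tool(
  steps=[
    {"tx": 3, "ty": -4, "claw": 8.5, "yaw": 4},
    {"tx": 3, "ty": -4, "yaw": 4},
    {"tx": 3, "ty": -4, "yaw": 4},
    {"tx": 3, "ty": -4, "yaw": 4},
    {"tx": 3, "ty": -4, "yaw": 4},
    {"tx": 3, "ty": -4, "yaw": 4},
    {"tx": 2.2, "ty": -4, "yaw": 0.6},
    {"tx": 0, "ty": -4.6},
    {"tz": 0},
  ],
)

```text
invalid input at $.steps[0]: expected keys tx, ty, tz, yaw, claw
```

>>> servo_tool(
  steps=[
    {"tx": 2.2, "ty": -4.4, "tz": 0, "yaw": 2.46, "claw": 8.5},
    {"tx": 2.2, "ty": -4.4, "tz": 0, "yaw": 2.46, "claw": 8.5},
    {"tx": 2.2, "ty": -4.4, "tz": 0, "yaw": 2.46, "claw": 8.5},
    {"tx": 2.2, "ty": -4.4, "tz": 0, "yaw": 2.46, "claw": 8.5},
    {"tx": 2.2, "ty": -4.4, "tz": 0, "yaw": 2.46, "claw": 8.5},
    {"tx": 2.2, "ty": -4.4, "tz": 0, "yaw": 2.46, "claw": 8.5},
    {"tx": 2.2, "ty": -4.4, "tz": 0, "yaw": 2.46, "claw": 8.5},
    {"tx": 2.2, "ty": -4.4, "tz": 0, "yaw": 2.46, "claw": 8.5},
    {"tx": 2.2, "ty": -4.4, "tz": 0, "yaw": 2.46, "claw": 8.5},
    {"tx": 2.2, "ty": -4.4, "tz": 0, "yaw": 2.46, "claw": 8.5},
    {"tx": 0, "ty": 0, "tz": 0, "yaw": 0, "claw": 8.5},
    {"tx": 0, "ty": 0, "tz": 0, "yaw": 0, "claw": 8.5},
  ],
)

```text
time_s: 1.3
position: [0.4486, 0.0595, 0.2499]
tool_rot: [[-1.0, 0.002, -0.001], [0.002, 1.0, 0.0], [0.001, 0.0, -1.0]]
ft_force: [0.1, 0.4, -0.9]
grip_width: 0.0853
gripper_force: 0.0
```

```bash
cat >> h.py <<'E'
def snap(n,name):
    from rig import env
    m=env.camera_model(n);im,d=env.get_image(n)
    cv2.imwrite(f"pics/{name}.png",im[:,:,::-1]);np.savez(f"pics/{name}.npz",im=im,d=d,f=210/np.tan(np.radians(m['fovy']/2)),cx=m['cx'],cy=m['cy'],T=m['T'])
def blobs(name):
    im,d,P=load(name)
    H,S,V=cv2.split(cv2.cvtColor(im,cv2.COLOR_RGB2HSV))
    near=(P[...,0]<0.85)&(P[...,0]>.2)&(abs(P[...,1])<.6)&(d>0)
    wv=130
    for nm,mask in(("copper",(H<16)&(S>110)&(V>40)&near&(P[...,2]<.1)),("white",(V>wv)&(S<90)&near&(P[...,2]<.01)&(P[...,2]>.004)),("post",near&(P[...,2]>.022)&(P[...,2]<.035)&(S<80)&(P[...,0]>.58)&(P[...,0]<.7))):
        k,L,st,c=cv2.connectedComponentsWithStats(mask.astype(np.uint8),connectivity=4)
        for i in range(1,k):
            if st[i,4]<40: continue
            p=P[L==i];zt=np.percentile(p[:,2],95)
            q=p[p[:,2]>zt-.006] if nm=="copper" else p
            r=cv2.minAreaRect((q[:,:2]*1000).astype(np.float32))
            print(nm,st[i,4],c[i].round(),"zt %.4f"%zt,np.round(r[0],1),np.round(r[1],1),round(r[2],1),"med",(np.median(q[:,:2],0)*1000).round(1))
E
python3 - <<'E'
from h import *
from rig import env
snap("wrist","w1");blobs("w1");s=env.observe();print(s['time_s'],s['position'],s['tool_rot'].round(3))
E
```

```text
copper 2510 [ 46. 161.] zt 0.0252 [ 433.3 -181.2] [76.3 25.7] 26.7 med [ 427.9 -182.6]
copper 1279 [284. 167.] zt 0.0232 [436.8  61.5] [51.3 49. ] 0.6 med [436.2  61.6]
copper 962 [393. 185.] zt 0.0398 [455.7 174.6] [26.2 28.2] 65.1 med [455.1 173.7]
copper 1772 [174. 194.] zt 0.0294 [464.7 -53.7] [36.1 50.3] 17.1 med [463.7 -52.7]
copper 2340 [526. 197.] zt 0.0282 [468.7 313.7] [53.5 52.6] 69.7 med [467.8 312.9]
white 2511 [193. 336.] zt 0.0085 [645.9 -52.1] [109.9  46.1] 2.1 med [648.8 -49.4]
white 2228 [323. 330.] zt 0.0086 [639.7 108.2] [72.5 58.4] 1.9 med [640.3 109.6]
post 123 [256. 340.] zt 0.0292 [640.6  28.6] [13.4 13.4] 44.1 med [638.5  28.7]
1.35 [0.44826108 0.06047613 0.25004013] [[-1.     0.    -0.001]
 [ 0.     1.     0.   ]
 [ 0.001  0.    -1.   ]]
```

View pics/w1.png

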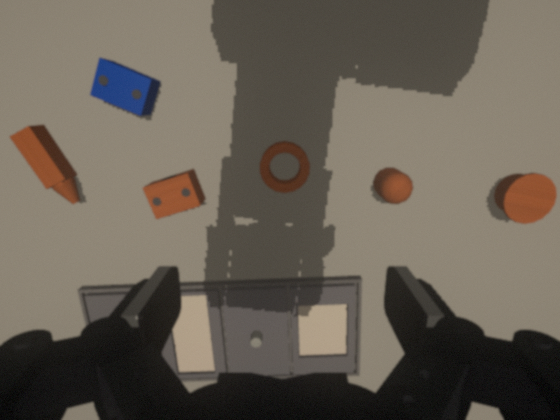

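The wrist view agrees with the fixed cameras within a few mm: cap (393,185), collar (284,167), block (174,194), electrode (46,161). Slim cap first.

>>> servo_tool(
  newtons=50,
  steps=[
    {"tx": 0.25, "ty": 2.85, "tz": -2.5, "yaw": 0, "claw": 8.5},
    {"tx": 0.25, "ty": 2.85, "tz": -2.5, "yaw": 0, "claw": 8.5},
    {"tx": 0.25, "ty": 2.85, "tz": -2.5, "yaw": 0, "claw": 8.5},
    {"tx": 0.25, "ty": 2.8, "tz": -2.5, "yaw": 0, "claw": 8.5},
    {"tx": 0, "ty": 0, "tz": -3, "yaw": 0, "claw": 8.5},
    {"tx": 0, "ty": 0, "tz": -3, "yaw": 0, "claw": 8.5},
    {"tx": 0, "ty": 0, "tz": -2.3, "yaw": 0, "claw": 8.5},
    {"tx": 0, "ty": 0, "tz": -2, "yaw": 0, "claw": 8.5},
    {"tx": 0, "ty": 0, "tz": -2, "yaw": 0, "claw": 8.5},
    {"tx": 0, "ty": 0, "tz": 0, "yaw": 0, "claw": 8.5},
    {"tx": 0, "ty": 0, "tz": 0, "yaw": 0, "claw": 2},
    {"tx": 0, "ty": 0, "tz": 0, "yaw": 0, "claw": 2},
    {"tx": 0, "ty": 0, "tz": 0, "yaw": 0, "claw": 2},
    {"tx": 0, "ty": 0, "tz": 0, "yaw": 0, "claw": 2},
    {"tx": 0, "ty": 0, "tz": 0, "yaw": 0, "claw": 2},
    {"tx": 0, "ty": 0, "tz": 0, "yaw": 0, "claw": 2},
    {"tx": 0, "ty": 0, "tz": 0, "yaw": 0, "claw": 2},
    {"tx": 0, "ty": 0, "tz": 0, "yaw": 0, "claw": 2},
  ],
)

```text
time_s: 3.15
position: [0.459, 0.1738, 0.0284]
tool_rot: [[-1.0, -0.0, 0.002], [-0.0, 1.0, 0.0], [-0.002, 0.0, -1.0]]
ft_force: [-1.4, 0.1, 8.0]
grip_width: 0.0322
gripper_force: 49.4
```

>>> servo_tool(
  steps=[
    {"tx": 0, "ty": 0, "tz": 1.5, "yaw": 0, "claw": 2},
    {"tx": 0, "ty": 0, "tz": 3, "yaw": 0, "claw": 2},
    {"tx": 0, "ty": 0, "tz": 3, "yaw": 0, "claw": 2},
    {"tx": 0, "ty": 0, "tz": 2, "yaw": 0, "claw": 2},
    {"tx": 0, "ty": 0, "tz": 0, "yaw": 0, "claw": 2},
  ],
)

```text
time_s: 3.65
position: [0.4596, 0.1738, 0.1246]
tool_rot: [[-1.0, -0.001, 0.005], [-0.001, 1.0, 0.001], [-0.005, 0.001, -1.0]]
ft_force: [0.7, -0.1, -2.5]
grip_width: 0.0322
gripper_force: 50.7
```

Run:
```python
from h import *
snap("wrist","w2");snap("scene","s2")
im=cv2.imread("pics/w2.png");s=cv2.imread("pics/s2.png")[150:290,280:460]
cv2.imwrite("pics/v2.png",np.hstack([im[:,:400],cv2.resize(s,(400,311)).copy() if 0 else cv2.copyMakeBorder(cv2.resize(s,(400,311)),0,109,0,0,0)]))
```

```text
(no output)
```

View pics/v2.png

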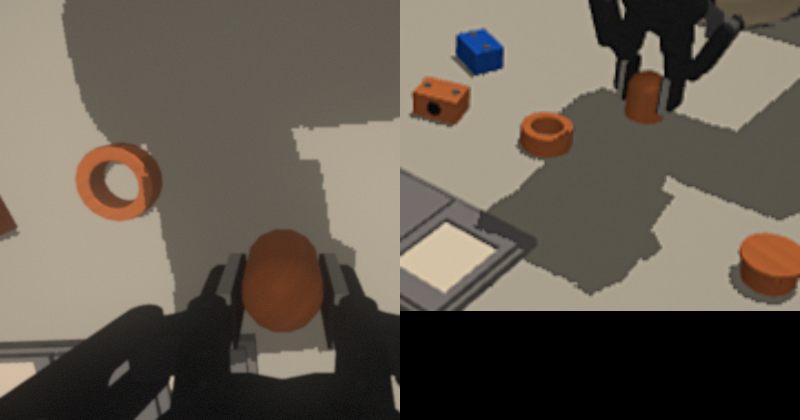

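The cap is held upright (2.7 N lifted). Carrying it to the round recess.

>>> servo_tool(
  steps=[
    {"tx": 1.9, "ty": -3.06, "tz": 0, "yaw": 0, "claw": 2},
    {"tx": 1.9, "ty": -3.06, "tz": 0, "yaw": 0, "claw": 2},
    {"tx": 1.9, "ty": -3.06, "tz": 0, "yaw": 0, "claw": 2},
    {"tx": 1.9, "ty": -3.06, "tz": 0, "yaw": 0, "claw": 2},
    {"tx": 1.9, "ty": -3.06, "tz": 0, "yaw": 0, "claw": 2},
    {"tx": 1.9, "ty": -3.06, "tz": 0, "yaw": 0, "claw": 2},
    {"tx": 1.9, "ty": -3.06, "tz": 0, "yaw": 0, "claw": 2},
    {"tx": 1.9, "ty": -3.06, "tz": 0, "yaw": 0, "claw": 2},
    {"tx": 1.9, "ty": -3.06, "tz": 0, "yaw": 0, "claw": 2},
    {"tx": 1.9, "ty": -3.06, "tz": 0, "yaw": 0, "claw": 2},
    {"tx": 0, "ty": 0, "tz": 0, "yaw": 0, "claw": 2},
    {"tx": 0, "ty": 0, "tz": 0, "yaw": 0, "claw": 2},
    {"tx": 0, "ty": 0, "tz": -3, "yaw": 0, "claw": 2},
    {"tx": 0, "ty": 0, "tz": -3, "yaw": 0, "claw": 2},
    {"tx": 0, "ty": 0, "tz": 0, "yaw": 0, "claw": 2},
  ],
)

```text
time_s: 5.25
position: [0.6459, -0.1302, 0.0575]
tool_rot: [[-1.0, -0.002, -0.009], [-0.002, 1.0, 0.004], [0.009, 0.004, -1.0]]
ft_force: [-0.8, 0.5, -4.1]
grip_width: 0.032
gripper_force: 50.7
```

Run:
```python
from h import *
snap("scene","s3");snap("side","d3")
a=cv2.imread("pics/s3.png")[130:300,150:350];b=cv2.imread("pics/d3.png")[150:320,250:450]
cv2.imwrite("pics/v3.png",cv2.resize(np.hstack([a,b]),(800,340)))
blobs("d3")
```

```text
copper 365 [190. 136.] zt 0.0285 [471.9 310.8] [51.2 54.1] 15.1 med [470.8 309.7]
copper 438 [209. 216.] zt 0.0237 [440.3  58.5] [50.  49.5] 31.9 med [439.5  56.4]
copper 198 [341. 244.] zt 0.0720 [ 640.2 -133.1] [28.6 12.9] 61.5 med [ 640.7 -133.1]
copper 549 [242. 253.] zt 0.0300 [468.1 -56.5] [36.5 51.5] 16.8 med [467.5 -58. ]
copper 676 [248. 316.] zt 0.0265 [ 436.1 -184.9] [76.  24.1] 26.7 med [ 430.6 -188.2]
copper 845 [503. 363.] zt 0.0487 [ 786.  -425.8] [32.2 58.8] 18.3 med [ 777.9 -429.4]
copper 488 [314. 369.] zt 0.0263 [ 497.3 -315.6] [44.6 23.6] 34.6 med [ 496.8 -316.3]
white 382 [288. 177.] zt 0.0093 [641.1 108. ] [68.1 58.5] 5.0 med [638.5 105.8]
white 215 [320. 223.] zt 0.0093 [638.4 -35.7] [26.9 81.9] 76.5 med [648.  -39.4]
```

View pics/v3.png

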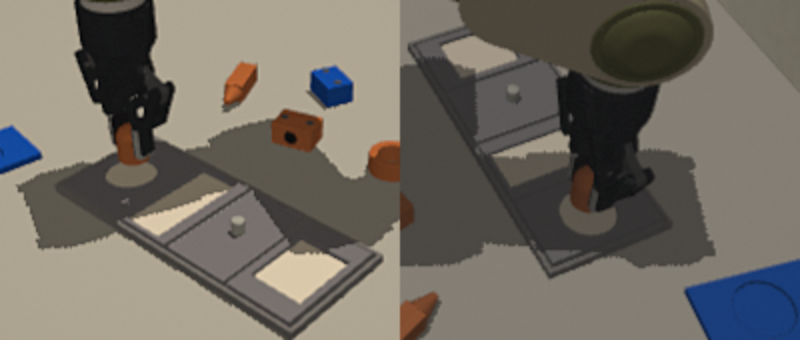

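Cap hangs over the round recess, a few mm short in x. I correct and lower.

>>> servo_tool(
  steps=[
    {"tx": 0.35, "ty": -0.15, "tz": 0, "yaw": 0, "claw": 2},
    {"tx": 0, "ty": 0, "tz": -1, "yaw": 0, "claw": 2},
    {"tx": 0, "ty": 0, "tz": -0.8, "yaw": 0, "claw": 2},
    {"tx": 0, "ty": 0, "tz": 0, "yaw": 0, "claw": 2},
    {"tx": 0, "ty": 0, "tz": 0, "yaw": 0, "claw": 2},
  ],
)

```text
time_s: 5.85
position: [0.652, -0.1338, 0.0441]
tool_rot: [[-1.0, -0.0, -0.0], [-0.0, 1.0, 0.0], [0.0, 0.0, -1.0]]
ft_force: [-0.0, -1.2, -2.1]
grip_width: 0.0323
gripper_force: 50.8
```

>>> servo_tool(
  steps=[
    {"tx": -0.2, "ty": 0.15, "tz": 0, "yaw": 0, "claw": 2},
    {"tx": 0, "ty": 0, "tz": -0.4, "yaw": 0, "claw": 2},
    {"tx": 0, "ty": 0, "tz": -0.3, "yaw": 0, "claw": 2},
    {"tx": 0, "ty": 0, "tz": -0.1, "yaw": 0, "claw": 2},
    {"tx": 0, "ty": 0, "tz": 0, "yaw": 0, "claw": 2},
    {"tx": 0, "ty": 0, "tz": 0, "yaw": 0, "claw": 2},
    {"tx": 0, "ty": 0, "tz": 0, "yaw": 0, "claw": 2},
  ],
)

```text
time_s: 6.55
position: [0.6503, -0.1323, 0.0364]
tool_rot: [[-1.0, -0.001, 0.0], [-0.001, 1.0, -0.0], [-0.0, -0.0, -1.0]]
ft_force: [0.3, 0.5, -2.6]
grip_width: 0.0322
gripper_force: 50.8
```

>>> servo_tool(
  steps=[
    {"tx": 0, "ty": 0, "tz": -0.1, "yaw": 0, "claw": 2},
    {"tx": 0, "ty": 0, "tz": -0.05, "yaw": 0, "claw": 2},
    {"tx": 0, "ty": 0, "tz": 0, "yaw": 0, "claw": 2},
    {"tx": 0, "ty": 0, "tz": 0, "yaw": 0, "claw": 2},
    {"tx": 0, "ty": 0, "tz": 0, "yaw": 0, "claw": 5.5},
    {"tx": 0, "ty": 0, "tz": 0, "yaw": 0, "claw": 5.5},
    {"tx": 0, "ty": 0, "tz": 0, "yaw": 0, "claw": 5.5},
    {"tx": 0, "ty": 0, "tz": 0, "yaw": 0, "claw": 5.5},
    {"tx": 0, "ty": 0, "tz": 1, "yaw": 0, "claw": 5.5},
    {"tx": 0, "ty": 0, "tz": 2, "yaw": 0, "claw": 5.5},
    {"tx": 0, "ty": 0, "tz": 3, "yaw": 0, "claw": 5.5},
    {"tx": 0, "ty": 0, "tz": 3, "yaw": 0, "claw": 5.5},
  ],
)

```text
time_s: 7.75
position: [0.6501, -0.1323, 0.1264]
tool_rot: [[-1.0, -0.001, -0.0], [-0.001, 1.0, 0.0], [0.0, 0.0, -1.0]]
ft_force: [0.9, 0.0, -0.1]
grip_width: 0.055
gripper_force: 0.0
```

Electrode next.

>>> servo_tool(
  steps=[
    {"tx": -2.71, "ty": -0.62, "tz": 0, "yaw": 3.31, "claw": 6.5},
    {"tx": -2.71, "ty": -0.62, "tz": 0, "yaw": 3.31, "claw": 6.5},
    {"tx": -2.71, "ty": -0.62, "tz": 0, "yaw": 3.31, "claw": 6.5},
    {"tx": -2.71, "ty": -0.62, "tz": 0, "yaw": 3.31, "claw": 6.5},
    {"tx": -2.71, "ty": -0.62, "tz": 0, "yaw": 3.31, "claw": 6.5},
    {"tx": -2.71, "ty": -0.62, "tz": 0, "yaw": 3.31, "claw": 6.5},
    {"tx": -2.71, "ty": -0.62, "tz": 0, "yaw": 3.31, "claw": 6.5},
    {"tx": -2.71, "ty": -0.62, "tz": 0, "yaw": 3.31, "claw": 6.5},
    {"tx": 0, "ty": 0, "tz": 0, "yaw": 0, "claw": 6.5},
    {"tx": 0, "ty": 0, "tz": 0, "yaw": 0, "claw": 6.5},
    {"tx": 0, "ty": 0, "tz": 0, "yaw": 0, "claw": 6.5},
    {"tx": 0, "ty": 0, "tz": -2, "yaw": 0, "claw": 6.5},
    {"tx": 0, "ty": 0, "tz": 0, "yaw": 0, "claw": 6.5},
    {"tx": 0, "ty": 0, "tz": 0, "yaw": 0, "claw": 6.5},
  ],
)

```text
time_s: 9.15
position: [0.4338, -0.1818, 0.1049]
tool_rot: [[-0.895, -0.447, -0.0], [-0.447, 0.895, 0.0], [0.0, 0.001, -1.0]]
ft_force: [-0.1, -0.1, -0.0]
grip_width: 0.0649
gripper_force: 0.0
```

Run:
```python
from h import *
snap("wrist","w4");snap("side","d4")
a=cv2.imread("pics/w4.png");b=cv2.imread("pics/d4.png")[150:300,240:400]
b=cv2.copyMakeBorder(cv2.resize(b,(240,225)),0,195,0,0,0)
cv2.imwrite("pics/v4.png",np.hstack([a,b]))
blobs("w4");print();blobs("d4")
```

```text
copper 4229 [280. 217.] zt 0.0251 [ 434.6 -181.8] [80.3 23.6] 25.8 med [ 426.3 -185.7]
copper 3980 [ 55. 217.] zt 0.0251 [ 494.5 -312.9] [45.8 25.4] 34.9 med [ 492.6 -312.5]
copper 359 [446. 315.] zt 0.0223 [443.4 -45.4] [ 1.7 17.7] 17.2 med [443.3 -45.3]
copper 725 [549. 345.] zt 0.0220 [436.   38.6] [16.5  8.4] 24.3 med [435.7  37.1]

copper 329 [344. 252.] zt 0.0473 [ 648.6 -136.3] [25.3 27.7] 49.8 med [ 648.2 -136.7]
copper 584 [246. 318.] zt 0.0264 [ 430.6 -187.2] [64.7 24. ] 25.2 med [ 427.3 -189.3]
copper 840 [503. 363.] zt 0.0485 [ 785.9 -426. ] [33.4 59.9] 17.2 med [ 777.9 -429.8]
copper 491 [314. 369.] zt 0.0264 [ 497.6 -315.3] [45.5 23.8] 34.7 med [ 496.9 -316.1]
white 403 [292. 176.] zt 0.0093 [642.5 107.6] [69.8 56.1] 3.0 med [649.4 102.2]
white 851 [323. 227.] zt 0.0094 [647.9 -52.4] [110.2  45.6] 2.9 med [647.1 -52.9]
white 172 [342. 259.] zt 0.0094 [ 648.7 -135.8] [44.3 54.5] 50.5 med [ 640.  -140.1]
```

View pics/v4.png

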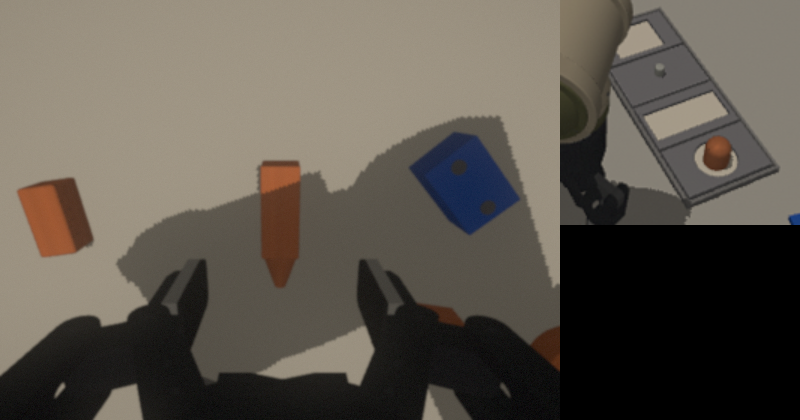

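The cap sits centred in the round recess, and the electrode lies centred and aligned between the fingers at (280,217). Descend and grip.

>>> servo_tool(
  newtons=60,
  steps=[
    {"tx": -0.1, "ty": -0.05, "tz": -2.5, "yaw": 0, "claw": 6.5},
    {"tx": 0, "ty": 0, "tz": -2.5, "yaw": 0, "claw": 6.5},
    {"tx": 0, "ty": 0, "tz": -2, "yaw": 0, "claw": 6.5},
    {"tx": 0, "ty": 0, "tz": -0.8, "yaw": 0, "claw": 6.5},
    {"tx": 0, "ty": 0, "tz": 0, "yaw": 0, "claw": 6.5},
    {"tx": 0, "ty": 0, "tz": 0, "yaw": 0, "claw": 1},
    {"tx": 0, "ty": 0, "tz": 0, "yaw": 0, "claw": 1},
    {"tx": 0, "ty": 0, "tz": 0, "yaw": 0, "claw": 1},
    {"tx": 0, "ty": 0, "tz": 0, "yaw": 0, "claw": 1},
    {"tx": 0, "ty": 0, "tz": 0, "yaw": 0, "claw": 1},
    {"tx": 0, "ty": 0, "tz": 0, "yaw": 0, "claw": 1},
    {"tx": 0, "ty": 0, "tz": 0, "yaw": 0, "claw": 1},
    {"tx": 0, "ty": 0, "tz": 2, "yaw": 0, "claw": 1},
    {"tx": 0, "ty": 0, "tz": 3, "yaw": 0, "claw": 1},
    {"tx": 0, "ty": 0, "tz": 2, "yaw": 0, "claw": 1},
    {"tx": 0, "ty": 0, "tz": 0, "yaw": 0, "claw": 1},
    {"tx": 0, "ty": 0, "tz": 0, "yaw": 0, "claw": 1},
  ],
)

```text
time_s: 10.95
position: [0.4321, -0.1822, 0.0965]
tool_rot: [[-0.895, -0.446, -0.0], [-0.446, 0.895, 0.0], [0.0, 0.0, -1.0]]
ft_force: [0.3, 0.4, -3.1]
grip_width: 0.0225
gripper_force: 60.0
```

>>> servo_tool(
  steps=[
    {"tx": 2.64, "ty": 1.64, "tz": 0, "yaw": -3.06, "claw": 1},
    {"tx": 2.64, "ty": 1.64, "tz": 0, "yaw": -3.06, "claw": 1},
    {"tx": 2.64, "ty": 1.64, "tz": 0, "yaw": -3.06, "claw": 1},
    {"tx": 2.64, "ty": 1.64, "tz": 0, "yaw": -3.06, "claw": 1},
    {"tx": 2.64, "ty": 1.64, "tz": 0, "yaw": -3.06, "claw": 1},
    {"tx": 2.64, "ty": 1.64, "tz": 0, "yaw": -3.06, "claw": 1},
    {"tx": 2.64, "ty": 1.64, "tz": 0, "yaw": -3.06, "claw": 1},
    {"tx": 2.64, "ty": 1.64, "tz": 0, "yaw": -3.06, "claw": 1},
    {"tx": 0, "ty": 0, "tz": 0, "yaw": 0, "claw": 1},
    {"tx": 0, "ty": 0, "tz": 0, "yaw": 0, "claw": 1},
    {"tx": 0, "ty": 0, "tz": 0, "yaw": 0, "claw": 1},
    {"tx": 0, "ty": 0, "tz": 0, "yaw": 0, "claw": 1},
    {"tx": 0, "ty": 0, "tz": 0, "yaw": 0, "claw": 1},
  ],
)

```text
time_s: 12.25
position: [0.6431, -0.0517, 0.0968]
tool_rot: [[-0.999, -0.035, -0.0], [-0.035, 0.999, 0.0], [0.0, 0.0, -1.0]]
ft_force: [-0.1, 0.2, -2.5]
grip_width: 0.0222
gripper_force: 59.9
```

Run:
```python
from h import *
snap("side","d5");snap("scene","s5")
blobs("d5");print();blobs("s5")
a=cv2.imread("pics/s5.png")[130:300,150:350];b=cv2.imread("pics/d5.png")[120:290,230:430]
cv2.imwrite("pics/v5.png",cv2.resize(np.hstack([a,b]),(800,340)))
```

```text
copper 364 [190. 136.] zt 0.0292 [471.2 311.8] [51.3 53.9] 3.6 med [471.7 310.3]
copper 288 [316. 206.] zt 0.0944 [628.6 -54.4] [41.2 24.2] 5.1 med [623.2 -53.8]
copper 436 [209. 216.] zt 0.0237 [439.3  58.9] [49.6 49.2] 71.8 med [439.   57.4]
copper 556 [242. 253.] zt 0.0302 [467.8 -56.6] [36.6 50.8] 16.6 med [467.5 -57.6]
copper 328 [344. 252.] zt 0.0469 [ 649.8 -134.2] [26.3 26.2] 89.8 med [ 649.  -135.6]
copper 845 [503. 363.] zt 0.0487 [ 786.2 -426.2] [33.9 60. ] 19.0 med [ 777.9 -429.9]
copper 489 [314. 369.] zt 0.0263 [ 497.8 -315.1] [45.9 23.9] 34.3 med [ 496.8 -316.2]
white 513 [289. 176.] zt 0.0093 [642.  108.7] [70.4 56.4] 1.3 med [641.9 107.3]
white 159 [342. 259.] zt 0.0095 [ 648.7 -136.1] [41.1 53.5] 57.2 med [ 638.3 -141.5]

copper 46 [213. 167.] zt 0.0245 [ 518.1 -309.2] [15.   8.8] 69.6 med [ 519.  -304.5]
copper 595 [ 87. 192.] zt 0.0492 [ 807.5 -403.5] [31.9 58.9] 61.6 med [ 809.1 -395.5]
copper 376 [298. 195.] zt 0.0297 [469.8 -50.9] [36.  49.1] 17.4 med [471.3 -49.8]
copper 73 [253. 197.] zt 0.0943 [622.4 -37.7] [34.   9.7] 29.4 med [616.2 -40.2]
copper 541 [223. 208.] zt 0.0936 [659.4 -48.9] [42.4 25.2] 5.1 med [661.8 -48.4]
copper 403 [345. 210.] zt 0.0237 [441.6  65.2] [49.5 49.5] 9.2 med [444.4  65. ]
copper 686 [447. 268.] zt 0.0291 [473.  316.2] [51.3 52. ] 35.0 med [474.9 317.1]
white 49 [223. 218.] zt 0.0090 [ 643.9 -114.9] [42.7 16.1] 11.3 med [ 641.  -114.2]
white 737 [300. 265.] zt 0.0091 [639.1 107.9] [71.8 56.8] 2.6 med [641.  108.7]
white 783 [316. 390.] zt 0.0089 [818.3 294.6] [100.5  30.5] 64.6 med [817.1 297.8]
```

View pics/v5.png

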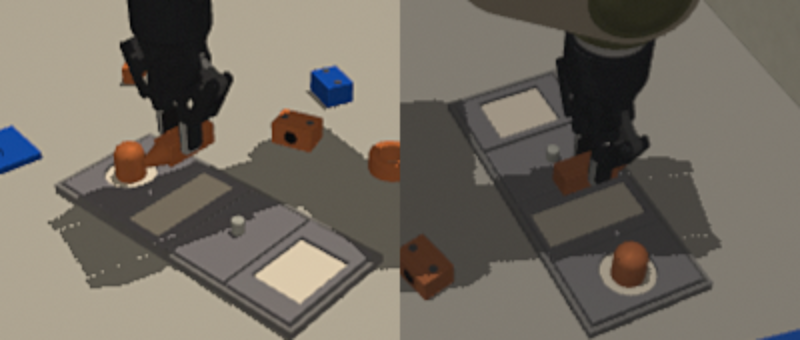

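The electrode hangs level and aligned over the long recess. Lowering and releasing.

>>> servo_tool(
  steps=[
    {"tx": 0, "ty": 0, "tz": -2, "yaw": 0, "claw": 1},
    {"tx": 0, "ty": 0, "tz": -2, "yaw": 0, "claw": 1},
    {"tx": 0, "ty": 0, "tz": -1.2, "yaw": 0, "claw": 1},
    {"tx": 0, "ty": 0, "tz": -0.6, "yaw": 0, "claw": 1},
    {"tx": 0, "ty": 0, "tz": -0.3, "yaw": 0, "claw": 1},
    {"tx": 0, "ty": 0, "tz": -0.2, "yaw": 0, "claw": 1},
    {"tx": 0, "ty": 0, "tz": 0, "yaw": 0, "claw": 1},
    {"tx": 0, "ty": 0, "tz": 0, "yaw": 0, "claw": 1},
    {"tx": 0, "ty": 0, "tz": 0, "yaw": 0, "claw": 1},
  ],
)

```text
time_s: 13.25
position: [0.6439, -0.0513, 0.035]
tool_rot: [[-0.999, -0.036, 0.001], [-0.036, 0.999, -0.0], [-0.001, -0.001, -1.0]]
ft_force: [-3.1, 0.1, 6.1]
grip_width: 0.0224
gripper_force: 61.0
```

>>> servo_tool(
  steps=[
    {"tx": 0, "ty": 0, "tz": 0, "yaw": 0, "claw": 4.2},
    {"tx": 0, "ty": 0, "tz": 0, "yaw": 0, "claw": 4.2},
    {"tx": 0, "ty": 0, "tz": 0, "yaw": 0, "claw": 4.2},
    {"tx": 0, "ty": 0, "tz": 0, "yaw": 0, "claw": 4.2},
    {"tx": 0, "ty": 0, "tz": 1.2, "yaw": 0, "claw": 4.2},
    {"tx": 0, "ty": 0, "tz": 2.5, "yaw": 0, "claw": 4.2},
    {"tx": 0, "ty": 0, "tz": 3, "yaw": 0, "claw": 4.2},
    {"tx": 0, "ty": 0, "tz": 2.5, "yaw": 0, "claw": 4.2},
    {"tx": -1.97, "ty": -0.02, "tz": 0, "yaw": -7.5, "claw": 8},
    {"tx": -1.97, "ty": -0.02, "tz": 0, "yaw": -7.5, "claw": 8},
    {"tx": -1.97, "ty": -0.02, "tz": 0, "yaw": -7.5, "claw": 8},
    {"tx": -1.97, "ty": -0.02, "tz": 0, "yaw": -7.5, "claw": 8},
    {"tx": -1.97, "ty": -0.03, "tz": 0, "yaw": -7.5, "claw": 8},
    {"tx": -1.97, "ty": -0.03, "tz": 0, "yaw": -7.5, "claw": 8},
    {"tx": -1.97, "ty": -0.03, "tz": 0, "yaw": -7.5, "claw": 8},
    {"tx": -1.97, "ty": -0.03, "tz": 0, "yaw": -7.5, "claw": 8},
    {"tx": -1.97, "ty": -0.03, "tz": 0, "yaw": -7.5, "claw": 8},
    {"tx": 0, "ty": 0, "tz": 0, "yaw": -7.5, "claw": 8},
    {"tx": 0, "ty": 0, "tz": 0, "yaw": 0, "claw": 8},
    {"tx": 0, "ty": 0, "tz": 0, "yaw": 0, "claw": 8},
  ],
)

```text
time_s: 15.25
position: [0.4667, -0.0536, 0.1264]
tool_rot: [[-0.296, 0.955, 0.001], [0.955, 0.296, -0.0], [-0.001, 0.001, -1.0]]
ft_force: [-0.5, 0.3, 0.2]
grip_width: 0.0802
gripper_force: 0.0
```

Run:
```python
from h import *
from rig import env
s=env.observe();print(s['position'],s['q'])
snap("wrist","w6");snap("side","d6")
a=cv2.imread("pics/w6.png");b=cv2.imread("pics/d6.png")[150:300,240:400]
b=cv2.copyMakeBorder(cv2.resize(b,(240,225)),0,195,0,0,0)
cv2.imwrite("pics/v6.png",np.hstack([a,b]))
blobs("w6");print();blobs("d6")
```

```text
[ 0.46669805 -0.05363901  0.12640983] [-2.10407023e+01  2.19636745e+01  9.77436270e+01 -9.88005910e-04
  6.02197307e+01 -3.82730981e+01]
copper 3054 [296.  34.] zt 0.0231 [439.2  55.7] [51.  37.9] 17.1 med [443.6  53.3]
copper 3786 [283. 212.] zt 0.0292 [465.  -53.5] [35.4 49.8] 17.5 med [464.7 -52. ]
copper 3686 [509. 277.] zt 0.0321 [639.9 -50.9] [69.4 24.5] 2.3 med [634.2 -50.3]
white 186 [555.  77.] zt 0.0084 [607.4  85.5] [ 7.9 17.5] 28.2 med [608.7  83.6]
white 1157 [522. 253.] zt 0.0088 [649.7 -33.9] [14.  70.7] 88.5 med [648.8 -34.4]
white 882 [486. 289.] zt 0.0084 [648.5 -63.6] [104.7  25.3] 1.1 med [620.4 -72. ]

copper 527 [322. 223.] zt 0.0332 [646.  -52.9] [75.6 26.2] 2.1 med [640.1 -54.3]
copper 53 [203. 224.] zt 0.0219 [417.9  49.2] [ 1.5 18.6] 19.6 med [417.2  48.8]
copper 555 [242. 253.] zt 0.0298 [467.5 -56.3] [36.5 50.2] 18.6 med [467.7 -57.6]
copper 330 [344. 252.] zt 0.0472 [ 649.6 -135.7] [23.6 26.9] 57.8 med [ 648.9 -136. ]
copper 844 [503. 363.] zt 0.0487 [ 786.  -425.7] [32.7 59.9] 16.2 med [ 778.5 -429.3]
copper 489 [314. 369.] zt 0.0264 [ 497.6 -315.4] [44.9 23.8] 34.8 med [ 496.9 -316.4]
white 493 [289. 176.] zt 0.0092 [642.2 107.6] [70.6 58.1] 2.8 med [641.5 107.4]
white 189 [331. 230.] zt 0.0094 [654.1 -68.4] [101.7  23.8] 11.9 med [661.3 -68.8]
white 168 [342. 259.] zt 0.0095 [ 648.5 -135.7] [43.8 54.9] 46.4 med [ 639.6 -141.5]
```

View pics/v6.png

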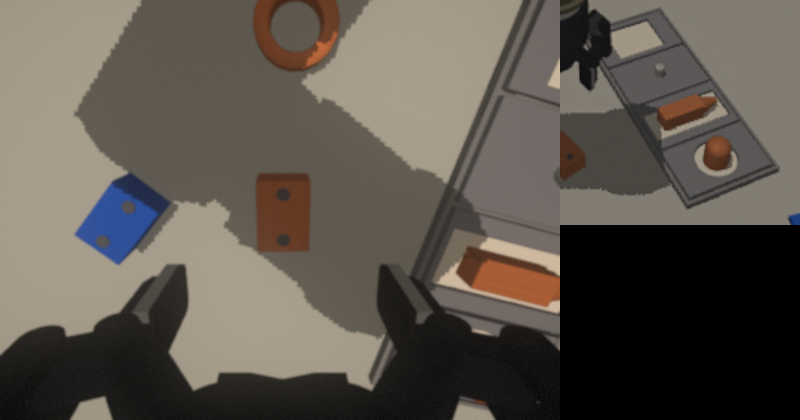

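Electrode is seated in the long recess (top 32 mm). The copper clamp block is centred and aligned at (283,212). Gripping.

>>> servo_tool(
  newtons=60,
  steps=[
    {"tx": 0, "ty": 0, "tz": -3, "yaw": 0, "claw": 7},
    {"tx": 0, "ty": 0, "tz": -3, "yaw": 0, "claw": 7},
    {"tx": 0, "ty": 0, "tz": -2.5, "yaw": 0, "claw": 7},
    {"tx": 0, "ty": 0, "tz": -1.4, "yaw": 0, "claw": 7},
    {"tx": 0, "ty": 0, "tz": 0, "yaw": 0, "claw": 7},
    {"tx": 0, "ty": 0, "tz": 0, "yaw": 0, "claw": 2},
    {"tx": 0, "ty": 0, "tz": 0, "yaw": 0, "claw": 2},
    {"tx": 0, "ty": 0, "tz": 0, "yaw": 0, "claw": 2},
    {"tx": 0, "ty": 0, "tz": 0, "yaw": 0, "claw": 2},
    {"tx": 0, "ty": 0, "tz": 0, "yaw": 0, "claw": 2},
    {"tx": 0, "ty": 0, "tz": 0, "yaw": 0, "claw": 2},
    {"tx": 0, "ty": 0, "tz": 0, "yaw": 0, "claw": 2},
    {"tx": 0, "ty": 0, "tz": 2, "yaw": 0, "claw": 2},
    {"tx": 0, "ty": 0, "tz": 3, "yaw": 0, "claw": 2},
    {"tx": 0, "ty": 0, "tz": 3, "yaw": 0, "claw": 2},
    {"tx": 0, "ty": 0, "tz": 0, "yaw": 0, "claw": 2},
    {"tx": 0, "ty": 0, "tz": 0, "yaw": 0, "claw": 2},
    {"tx": 0, "ty": 0, "tz": 0, "yaw": 0, "claw": 2},
  ],
)

```text
time_s: 17.15
position: [0.4656, -0.0533, 0.1058]
tool_rot: [[-0.293, 0.956, -0.002], [0.956, 0.293, 0.001], [0.001, -0.002, -1.0]]
ft_force: [-0.6, 0.0, -3.9]
grip_width: 0.0347
gripper_force: 61.5
```

>>> servo_tool(
  steps=[
    {"tx": 1.75, "ty": 1.62, "tz": 0, "yaw": 7.5, "claw": 2},
    {"tx": 1.75, "ty": 1.62, "tz": 0, "yaw": 7.5, "claw": 2},
    {"tx": 1.75, "ty": 1.62, "tz": 0, "yaw": 7.5, "claw": 2},
    {"tx": 1.75, "ty": 1.62, "tz": 0, "yaw": 7.5, "claw": 2},
    {"tx": 1.75, "ty": 1.62, "tz": 0, "yaw": 7.5, "claw": 2},
    {"tx": 1.75, "ty": 1.62, "tz": 0, "yaw": 7.5, "claw": 2},
    {"tx": 1.75, "ty": 1.62, "tz": 0, "yaw": 7.5, "claw": 2},
    {"tx": 1.75, "ty": 1.62, "tz": 0, "yaw": 7.5, "claw": 2},
    {"tx": 1.75, "ty": 1.62, "tz": 0, "yaw": 7.5, "claw": 2},
    {"tx": 1.75, "ty": 1.62, "tz": 0, "yaw": 7.5, "claw": 2},
    {"tx": 0, "ty": 0, "tz": 0, "yaw": 0, "claw": 2},
    {"tx": 0, "ty": 0, "tz": 0, "yaw": 0, "claw": 2},
    {"tx": 0, "ty": 0, "tz": 0, "yaw": 0, "claw": 2},
    {"tx": 0, "ty": 0, "tz": -3, "yaw": 0, "claw": 2},
    {"tx": 0, "ty": 0, "tz": 0, "yaw": 0, "claw": 2},
    {"tx": 0, "ty": 0, "tz": 0, "yaw": 0, "claw": 2},
    {"tx": 0, "ty": 0, "tz": 0, "yaw": 0, "claw": 2},
  ],
)

```text
time_s: 18.85
position: [0.6417, 0.1082, 0.0781]
tool_rot: [[-0.999, -0.035, 0.002], [-0.035, 0.999, -0.0], [-0.002, -0.0, -1.0]]
ft_force: [0.5, 0.1, -3.5]
grip_width: 0.0347
gripper_force: 61.3
```

Run:
```python
from h import *
snap("scene","s7");snap("side","d7");blobs("s7")
a=cv2.imread("pics/s7.png")[150:320,180:380];b=cv2.imread("pics/d7.png")[100:270,210:410]
cv2.imwrite("pics/v7.png",cv2.resize(np.hstack([a,b]),(800,340)))
```

```text
copper 166 [217. 164.] zt 0.0257 [ 499.4 -309.2] [44.2 23.2] 35.2 med [ 503.  -305.6]
copper 593 [ 87. 192.] zt 0.0491 [ 806.9 -404.8] [29.8 56.7] 65.6 med [ 808.4 -395.9]
copper 282 [215. 211.] zt 0.0467 [ 653.5 -126.3] [18.1 25.4] 49.3 med [ 653.1 -125.7]
copper 373 [346. 210.] zt 0.0236 [441.3  65.4] [47.8 47. ] 51.7 med [443.2  68.1]
copper 495 [241. 226.] zt 0.0323 [648.  -48.3] [76.2 25. ] 3.8 med [646.  -46.7]
copper 486 [295. 243.] zt 0.0796 [643.  109.2] [50.3 37.5] 3.2 med [652.  106.2]
copper 690 [447. 268.] zt 0.0291 [472.6 315.7] [52.5 51.1] 89.1 med [474.1 317.1]
white 57 [223. 217.] zt 0.0091 [ 641.3 -117.8] [47.2 20.7] 21.7 med [ 638.3 -115.7]
white 212 [239. 236.] zt 0.0091 [645.9 -51.4] [ 44.5 109.7] 89.3 med [673.5 -37.9]
white 786 [316. 390.] zt 0.0091 [818.1 293.6] [101.4  30.1] 64.2 med [817.1 297.7]
```

View pics/v7.png

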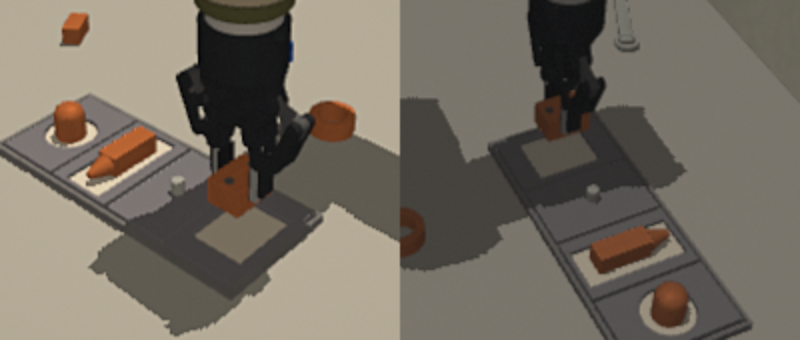

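Block is aligned and level above its recess. Lowering.

>>> servo_tool(
  steps=[
    {"tx": 0, "ty": 0, "tz": -2, "yaw": 0, "claw": 2},
    {"tx": 0, "ty": 0, "tz": -1.2, "yaw": 0, "claw": 2},
    {"tx": 0, "ty": 0, "tz": -0.6, "yaw": 0, "claw": 2},
    {"tx": 0, "ty": 0, "tz": -0.4, "yaw": 0, "claw": 2},
    {"tx": 0, "ty": 0, "tz": -0.2, "yaw": 0, "claw": 2},
    {"tx": 0, "ty": 0, "tz": 0, "yaw": 0, "claw": 2},
    {"tx": 0, "ty": 0, "tz": 0, "yaw": 0, "claw": 2},
    {"tx": 0, "ty": 0, "tz": 0, "yaw": 0, "claw": 2},
  ],
)

```text
time_s: 19.75
position: [0.6413, 0.1085, 0.035]
tool_rot: [[-0.999, -0.036, 0.001], [-0.036, 0.999, -0.0], [-0.001, -0.0, -1.0]]
ft_force: [-5.9, -0.7, 8.8]
grip_width: 0.0347
gripper_force: 63.0
```

Contact on the floor. I release, lift and go to the collar.

>>> servo_tool(
  steps=[
    {"tx": 0, "ty": 0, "tz": 0, "yaw": 0, "claw": 5.5},
    {"tx": 0, "ty": 0, "tz": 0, "yaw": 0, "claw": 5.5},
    {"tx": 0, "ty": 0, "tz": 0, "yaw": 0, "claw": 5.5},
    {"tx": 0, "ty": 0, "tz": 0, "yaw": 0, "claw": 5.5},
    {"tx": 0, "ty": 0, "tz": 1.2, "yaw": 0, "claw": 5.5},
    {"tx": 0, "ty": 0, "tz": 2.5, "yaw": 0, "claw": 5.5},
    {"tx": 0, "ty": 0, "tz": 3, "yaw": 0, "claw": 5.5},
    {"tx": 0, "ty": 0, "tz": 2.5, "yaw": 0, "claw": 5.5},
    {"tx": -2.52, "ty": -0.59, "tz": 0, "yaw": 0, "claw": 8.5},
    {"tx": -2.52, "ty": -0.59, "tz": 0, "yaw": 0, "claw": 8.5},
    {"tx": -2.52, "ty": -0.59, "tz": 0, "yaw": 0, "claw": 8.5},
    {"tx": -2.52, "ty": -0.59, "tz": 0, "yaw": 0, "claw": 8.5},
    {"tx": -2.52, "ty": -0.59, "tz": 0, "yaw": 0, "claw": 8.5},
    {"tx": -2.52, "ty": -0.59, "tz": 0, "yaw": 0, "claw": 8.5},
    {"tx": -2.52, "ty": -0.59, "tz": 0, "yaw": 0, "claw": 8.5},
    {"tx": -2.52, "ty": -0.59, "tz": 0, "yaw": 0, "claw": 8.5},
    {"tx": 0, "ty": 0, "tz": 0, "yaw": 0, "claw": 8.5},
    {"tx": 0, "ty": 0, "tz": 0, "yaw": 0, "claw": 8.5},
    {"tx": 0, "ty": 0, "tz": 0, "yaw": 0, "claw": 8.5},
  ],
)

```text
time_s: 21.65
position: [0.4407, 0.0613, 0.1253]
tool_rot: [[-0.999, -0.035, 0.002], [-0.035, 0.999, -0.0], [-0.002, -0.0, -1.0]]
ft_force: [-0.3, -1.0, -0.3]
grip_width: 0.0851
gripper_force: 0.0
```

Run:
```python
from h import *
from rig import env
s=env.observe();print(s['position'])
snap("wrist","w8");snap("side","d8")
a=cv2.imread("pics/w8.png");b=cv2.imread("pics/d8.png")[150:300,240:400]
b=cv2.copyMakeBorder(cv2.resize(b,(240,225)),0,195,0,0,0)
cv2.imwrite("pics/v8.png",np.hstack([a,b]))
blobs("w8");print();blobs("d8")
```

```text
[0.44071907 0.06128311 0.1252995 ]
copper 3138 [283. 209.] zt 0.0231 [436.8  61.9] [50.8 50.5] 11.5 med [435.4  61.9]
white 101 [ 73. 415.] zt 0.0084 [ 635.5 -115.7] [15.5  9.2] 42.8 med [ 635.8 -116.8]

copper 423 [290. 171.] zt 0.0369 [642.3 105.9] [50.9 39.1] 3.0 med [641.1 104.1]
copper 431 [210. 216.] zt 0.0237 [439.4  58.7] [49.3 49.7] 6.3 med [439.4  56.6]
copper 525 [322. 223.] zt 0.0327 [644.3 -53.8] [72.1 25.9] 1.3 med [639.9 -54.7]
copper 327 [344. 252.] zt 0.0474 [ 648.9 -135.7] [24.9 28.3] 62.5 med [ 647.3 -136.4]
copper 844 [503. 363.] zt 0.0487 [ 786.3 -425.5] [33.7 59.4] 17.9 med [ 778.7 -429.8]
copper 486 [314. 369.] zt 0.0262 [ 497.5 -315.3] [45.4 24.1] 35.2 med [ 496.9 -316.2]
white 135 [285. 180.] zt 0.0094 [642.1 108.1] [71.7 54.4] 2.1 med [616.4  91.7]
white 290 [321. 231.] zt 0.0096 [648.9 -52.5] [109.4  43.3] 1.9 med [625.3 -65.9]
white 166 [342. 258.] zt 0.0094 [ 649.2 -135.4] [44.2 54.5] 51.2 med [ 639.3 -139.6]
```

View pics/v8.png

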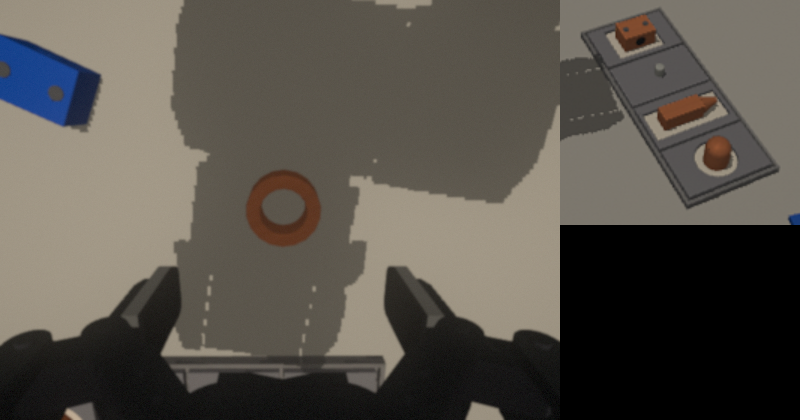

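Block is seated in its recess. Now the collar (283,209).

>>> servo_tool(
  newtons=40,
  steps=[
    {"tx": -0.2, "ty": 0.03, "tz": -3, "yaw": 0, "claw": 8.5},
    {"tx": 0, "ty": 0, "tz": -3, "yaw": 0, "claw": 8.5},
    {"tx": 0, "ty": 0, "tz": -2.5, "yaw": 0, "claw": 8.5},
    {"tx": 0, "ty": 0, "tz": -1.8, "yaw": 0, "claw": 8.5},
    {"tx": 0, "ty": 0, "tz": 0, "yaw": 0, "claw": 8.5},
    {"tx": 0, "ty": 0, "tz": 0, "yaw": 0, "claw": 4},
    {"tx": 0, "ty": 0, "tz": 0, "yaw": 0, "claw": 4},
    {"tx": 0, "ty": 0, "tz": 0, "yaw": 0, "claw": 4},
    {"tx": 0, "ty": 0, "tz": 0, "yaw": 0, "claw": 4},
    {"tx": 0, "ty": 0, "tz": 0, "yaw": 0, "claw": 4},
    {"tx": 0, "ty": 0, "tz": 0, "yaw": 0, "claw": 4},
    {"tx": 0, "ty": 0, "tz": 2, "yaw": 0, "claw": 4},
    {"tx": 0, "ty": 0, "tz": 3, "yaw": 0, "claw": 4},
    {"tx": 0, "ty": 0, "tz": 3, "yaw": 0, "claw": 4},
    {"tx": 0, "ty": 0, "tz": 0, "yaw": 0, "claw": 4},
    {"tx": 0, "ty": 0, "tz": 0, "yaw": 0, "claw": 4},
    {"tx": 0, "ty": 0, "tz": 0, "yaw": 0, "claw": 4},
  ],
)

```text
time_s: 23.45
position: [0.437, 0.0617, 0.101]
tool_rot: [[-0.999, -0.035, -0.002], [-0.035, 0.999, 0.0], [0.002, 0.0, -1.0]]
ft_force: [0.6, -0.2, -3.2]
grip_width: 0.0502
gripper_force: 43.4
```

>>> servo_tool(
  steps=[
    {"tx": 2.57, "ty": -0.41, "tz": 0, "yaw": 0, "claw": 4},
    {"tx": 2.57, "ty": -0.41, "tz": 0, "yaw": 0, "claw": 4},
    {"tx": 2.57, "ty": -0.41, "tz": 0, "yaw": 0, "claw": 4},
    {"tx": 2.57, "ty": -0.41, "tz": 0, "yaw": 0, "claw": 4},
    {"tx": 2.57, "ty": -0.41, "tz": 0, "yaw": 0, "claw": 4},
    {"tx": 2.57, "ty": -0.41, "tz": 0, "yaw": 0, "claw": 4},
    {"tx": 2.57, "ty": -0.41, "tz": 0, "yaw": 0, "claw": 4},
    {"tx": 2.57, "ty": -0.41, "tz": 0, "yaw": 0, "claw": 4},
    {"tx": 0, "ty": 0, "tz": 0, "yaw": 0, "claw": 4},
    {"tx": 0, "ty": 0, "tz": 0, "yaw": 0, "claw": 4},
    {"tx": 0, "ty": 0, "tz": -2.5, "yaw": 0, "claw": 4},
    {"tx": 0, "ty": 0, "tz": -1, "yaw": 0, "claw": 4},
    {"tx": 0, "ty": 0, "tz": 0, "yaw": 0, "claw": 4},
    {"tx": 0, "ty": 0, "tz": 0, "yaw": 0, "claw": 4},
    {"tx": 0, "ty": 0, "tz": 0, "yaw": 0, "claw": 4},
  ],
)

```text
time_s: 24.95
position: [0.6435, 0.0288, 0.0678]
tool_rot: [[-0.999, -0.035, 0.001], [-0.035, 0.999, -0.0], [-0.001, -0.0, -1.0]]
ft_force: [1.3, 0.2, -2.5]
grip_width: 0.0502
gripper_force: 43.4
```

Run:
```python
from h import *
snap("scene","s9");snap("side","d9");blobs("s9")
a=cv2.imread("pics/s9.png")[170:310,190:355];b=cv2.imread("pics/d9.png")[130:270,230:395]
cv2.imwrite("pics/v9.png",cv2.resize(np.hstack([a,b]),(800,340),interpolation=cv2.INTER_CUBIC))
```

```text
copper 165 [217. 164.] zt 0.0253 [ 499.9 -308.7] [42.3 23.4] 36.6 med [ 502.1 -307. ]
copper 595 [ 87. 192.] zt 0.0488 [ 807.3 -401.8] [32.1 58. ] 64.7 med [ 809.3 -396.5]
copper 282 [215. 211.] zt 0.0466 [ 653.7 -126.8] [18.7 25.6] 46.0 med [ 653.8 -125.7]
copper 876 [252. 228.] zt 0.0671 [653.5  24.4] [50.7 42.9] 45.0 med [655.5  24.2]
copper 648 [299. 260.] zt 0.0366 [642.8 110.4] [50.9 37.2] 3.9 med [645.5 113. ]
copper 690 [447. 268.] zt 0.0292 [471.9 316. ] [52.3 51.8] 78.3 med [474.3 317.1]
white 57 [223. 217.] zt 0.0088 [ 642.  -118.5] [45.7 19.2] 21.6 med [ 638.1 -115. ]
white 49 [220. 238.] zt 0.0089 [692.9 -64. ] [28.3 17.4] 57.3 med [692.1 -64.1]
white 136 [309. 270.] zt 0.0094 [638.1 129.9] [70.3 14.3] 4.8 med [638.3 131. ]
white 787 [316. 390.] zt 0.0093 [813.  296.9] [102.4  29.9] 74.2 med [817.2 297.6]
```

View pics/v9.png

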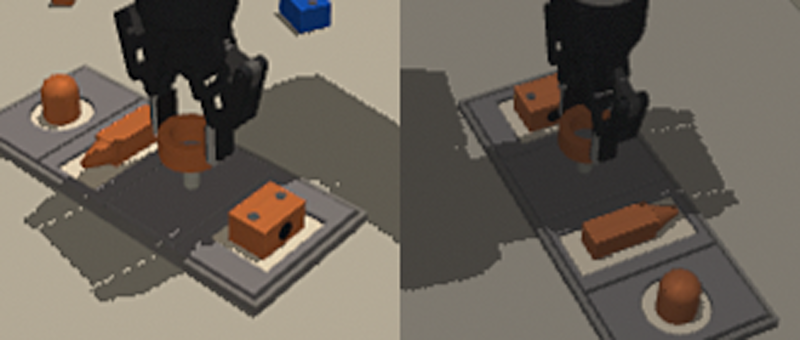

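The collar hangs just above the post, which shows below it at crop (192,182) and (585,170). I check the lateral offset against the calibration before lowering.

Run:
```python
from h import *
def proj(z,p):
    q=(np.array(p)-z['T'][:3,3])@z['T'][:3,:3];return np.array([z['f']*q[0]/q[2]+z['cx'],z['f']*q[1]/q[2]+z['cy']])
for s,t,b in(("scene0","s9",(252,228)),("side0","d9",None)):
    z=np.load(f"pics/{s}.npz");im,d,P=load(s)
    m=(P[...,2]>.018)&(P[...,2]<.04)&(abs(P[...,0]-.643)<.02)&(abs(P[...,1]-.029)<.02)&(d>0)
    v,u=np.nonzero(m);print(s,"post px cols",u.min(),u.max(),"rows",v.min(),v.max(),"mean xyz",P[m].mean(0))
    c=[proj(z,(.644+.007*np.cos(a),.029+.007*np.sin(a),h)) for a in np.linspace(0,6.3,60) for h in(.018,.028)]
    print(" predicted post@(644,29)",np.min(c,0),np.max(c,0))
    im,d,P=load(t);H,S,V=cv2.split(cv2.cvtColor(im,cv2.COLOR_RGB2HSV))
    m=(H<16)&(S>110)&(V>40)&(abs(P[...,0]-.645)<.05)&(abs(P[...,1]-.029)<.045)&(P[...,2]>.036)
    v,u=np.nonzero(m);print(t,"collar cols",u.min(),u.max(),"rows",v.min(),v.max())
    c=[proj(z,(.6435+.026*np.cos(a),.0288+.026*np.sin(a),h)) for a in np.linspace(0,6.3,60) for h in(.045,.067)]
    print(" predicted collar@TCP",np.min(c,0),np.max(c,0))
```

```text
scene0 post px cols 266 272 rows 238 245 mean xyz [0.64570928 0.03212319 0.02560047]
 predicted post@(644,29) [264.88363731 236.9396933 ] [272.17247098 245.40750621]
s9 collar cols 252 276 rows 217 240
 predicted collar@TCP [254.33977151 214.9791288 ] [281.83167357 240.42486673]
side0 post px cols 303 309 rows 192 200 mean xyz [0.64347986 0.02480636 0.02553095]
 predicted post@(644,29) [301.92704657 190.76871557] [308.79015773 198.78406562]
d9 collar cols 295 316 rows 163 196
 predicted collar@TCP [293.43778079 171.57809963] [319.13813068 197.01622917]
```

The collar appears about 5 mm ahead of the post in x. I shift back 4 mm and lower partway.

>>> servo_tool(
  steps=[
    {"tx": -0.4, "ty": 0, "tz": 0, "yaw": 0, "claw": 4},
    {"tx": 0, "ty": 0, "tz": 0, "yaw": 0, "claw": 4},
    {"tx": 0, "ty": 0, "tz": -1, "yaw": 0, "claw": 4},
    {"tx": 0, "ty": 0, "tz": -0.5, "yaw": 0, "claw": 4},
    {"tx": 0, "ty": 0, "tz": -0.5, "yaw": 0, "claw": 4},
    {"tx": 0, "ty": 0, "tz": -0.4, "yaw": 0, "claw": 4},
    {"tx": 0, "ty": 0, "tz": 0, "yaw": 0, "claw": 4},
    {"tx": 0, "ty": 0, "tz": 0, "yaw": 0, "claw": 4},
  ],
)

```text
time_s: 25.85
position: [0.6393, 0.0288, 0.0428]
tool_rot: [[-0.999, -0.035, 0.0], [-0.035, 0.999, -0.0], [-0.0, -0.0, -1.0]]
ft_force: [0.8, -0.3, -1.8]
grip_width: 0.0504
gripper_force: 43.4
```

No contact although the collar's bottom is below the post top, so it is over the post. Continuing down.

>>> servo_tool(
  steps=[
    {"tx": 0, "ty": 0, "tz": -0.4, "yaw": 0, "claw": 4},
    {"tx": 0, "ty": 0, "tz": -0.3, "yaw": 0, "claw": 4},
    {"tx": 0, "ty": 0, "tz": -0.2, "yaw": 0, "claw": 4},
    {"tx": 0, "ty": 0, "tz": 0, "yaw": 0, "claw": 4},
    {"tx": 0, "ty": 0, "tz": 0, "yaw": 0, "claw": 4},
    {"tx": 0, "ty": 0, "tz": 0, "yaw": 0, "claw": 4},
  ],
)

```text
time_s: 26.45
position: [0.6393, 0.0288, 0.0352]
tool_rot: [[-0.999, -0.036, 0.001], [-0.036, 0.999, -0.0], [-0.001, -0.0, -1.0]]
ft_force: [-5.5, 0.0, 9.4]
grip_width: 0.0501
gripper_force: 44.4
```

Contact with the plate. I release, lift and back off, then check.

>>> servo_tool(
  steps=[
    {"tx": 0, "ty": 0, "tz": 0, "yaw": 0, "claw": 7},
    {"tx": 0, "ty": 0, "tz": 0, "yaw": 0, "claw": 7},
    {"tx": 0, "ty": 0, "tz": 0, "yaw": 0, "claw": 7},
    {"tx": 0, "ty": 0, "tz": 0, "yaw": 0, "claw": 7},
    {"tx": 0, "ty": 0, "tz": 1.2, "yaw": 0, "claw": 7},
    {"tx": 0, "ty": 0, "tz": 2.5, "yaw": 0, "claw": 7},
    {"tx": 0, "ty": 0, "tz": 4, "yaw": 0, "claw": 7},
    {"tx": 0, "ty": 0, "tz": 4, "yaw": 0, "claw": 7},
    {"tx": -2, "ty": 0, "tz": 4, "yaw": 0, "claw": 7},
    {"tx": -3, "ty": 0, "tz": 4, "yaw": 0, "claw": 7},
    {"tx": -3, "ty": 0, "tz": 2, "yaw": 0, "claw": 7},
    {"tx": -3, "ty": 0, "tz": 0, "yaw": 0, "claw": 7},
    {"tx": 0, "ty": 0, "tz": 0, "yaw": 0, "claw": 7},
    {"tx": 0, "ty": 0, "tz": 0, "yaw": 0, "claw": 7},
    {"tx": 0, "ty": 0, "tz": 0, "yaw": 0, "claw": 7},
  ],
)

```text
time_s: 27.95
position: [0.53, 0.0287, 0.2509]
tool_rot: [[-0.999, -0.035, 0.0], [-0.035, 0.999, -0.0], [-0.0, -0.0, -1.0]]
ft_force: [-0.3, 0.3, 0.8]
grip_width: 0.0701
gripper_force: 0.0
```

Run:
```python
from h import *
snap("scene","sA");snap("side","dA");blobs("sA");print();blobs("dA")
a=cv2.imread("pics/sA.png")[170:310,175:340];b=cv2.imread("pics/dA.png")[140:280,230:395]
cv2.imwrite("pics/vA.png",cv2.resize(np.hstack([a,b]),(800,340),interpolation=cv2.INTER_CUBIC))
```

```text
copper 164 [217. 164.] zt 0.0258 [ 501.7 -308.5] [42.9 24.6] 35.0 med [ 501.8 -307.1]
copper 593 [ 87. 192.] zt 0.0492 [ 806.4 -403.8] [27.6 58. ] 65.1 med [ 807.7 -395.9]
copper 281 [215. 211.] zt 0.0461 [ 651.7 -126.7] [19.9 27.5] 66.1 med [ 653.  -125.2]
copper 499 [242. 227.] zt 0.0324 [647.8 -48.6] [75.4 24.7] 0.8 med [645.4 -46.7]
copper 523 [270. 241.] zt 0.0352 [641.8  31.1] [49.1 49.7] 60.7 med [643.7  32.6]
copper 638 [299. 260.] zt 0.0366 [642.6 110.1] [51.  37.9] 3.5 med [645.1 112.1]
copper 690 [447. 268.] zt 0.0290 [472. 316.] [52.5 51.8] 80.1 med [474.3 317.3]
white 55 [223. 217.] zt 0.0090 [ 641.3 -118.3] [43.9 21.2] 20.5 med [ 636.6 -115.4]
white 83 [224. 241.] zt 0.0088 [691.2 -51.5] [45.3 21.4] 81.2 med [693.1 -55.1]
white 128 [310. 270.] zt 0.0093 [639.3 130.9] [69.5 14.6] 5.9 med [638.2 131.3]
white 769 [316. 390.] zt 0.0092 [818.1 293.6] [101.2  30.8] 63.6 med [817.3 298.1]

copper 364 [190. 136.] zt 0.0290 [471.3 311.2] [52.2 51.6] 48.0 med [470.9 310.8]
copper 422 [290. 171.] zt 0.0367 [642.4 105.2] [50.3 39.9] 4.7 med [642. 104.]
copper 420 [304. 196.] zt 0.0359 [640.2  26.2] [50.4 48.8] 88.9 med [639.1  25.7]
copper 525 [322. 224.] zt 0.0329 [646.  -53.2] [76.1 25.5] 1.5 med [639.3 -54.8]
copper 329 [344. 252.] zt 0.0472 [ 649.5 -134.7] [26.1 27. ] 6.6 med [ 647.7 -135.8]
copper 845 [503. 363.] zt 0.0492 [ 786.7 -425.9] [33.1 59.7] 18.1 med [ 777.9 -430.1]
copper 488 [314. 369.] zt 0.0264 [ 497.8 -315. ] [45.7 23.9] 34.5 med [ 497.1 -316.2]
white 88 [278. 180.] zt 0.0092 [614.6 105.8] [19.1 54.5] 13.1 med [613.2 104.7]
white 215 [326. 232.] zt 0.0092 [648.6 -63.3] [109.3  21.5] 3.8 med [646.1 -67.9]
white 158 [342. 259.] zt 0.0095 [ 648.9 -135.7] [44.  53.9] 54.2 med [ 638.8 -140.2]
```

View pics/vA.png

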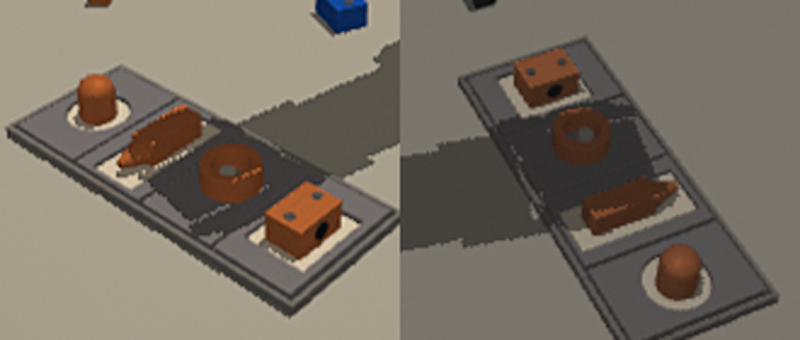

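All four parts are in place: the cap is in the round recess at (95,105), the electrode in the long recess, the block in its recess, and the collar around the post, which shows inside its hole. Measured top heights match seated parts, and the two look-alikes have not moved. Handing in.

```bash
python3 -c "
from rig import env
print(env.close_job())"
```

```text
the job is handed in; nothing more can be done
None
```

I handed the job in at about 28 s with the electrode, cap, block and collar placed in the tray; the final images show all four seated in their places, and the stub and wide cap measure where they started (the hand-in returned no verdict).

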